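Pack limes and garlic in the storage jar and screw its lid on

ROBOT

A 7-joint arm with a two-finger parallel gripper is mounted at the origin on a cart in front of the work surface, level with it; the furniture and walls round the work are solid. World frame = base frame: x ahead of the robot, y to its left, z up, the work surface at z = 0. Lengths are in m, angles in rad, forces in N, time in s.
With the tool pointing down it reaches from about 0.425 to 0.925 m from the base axis. Payload 6.8 kg.
Tool frame: the origin (TCP) lies on the front face of the gripper's body, between the roots of the fingers; the fingertips stand 73 mm ahead of it and the grasp point (between the pads) lies 54 mm ahead of it (env.nose_length is the distance from the TCP to the fingertips, in m); z points along the fingers, y is the line along which they close (so a half turn about z gives the same grasp; the last joint's range is limited). The gripper opens to 85 mm and grips with 20 to 120 N. Pads are 22 mm wide; open, the fingers measure 114 mm over their backs; the gripper's body (76 mm by 85 mm) begins 54 mm behind the grasp point. The pads swing forward as they close: fully open they stand 13 mm farther back than shut.
Start: joints at [-1.209, 0.477, 0.022, 1.555, -0.011, 1.109, -0.083], TCP at [0.306, 0.602, 0.304] pointing down, gripper open.
Joint ranges: [-2.96, 2.96], [-0.34, 2.1], [-1.41, 1.46], [0.24, 2.44], [-1.37, 4.51], [0.17, 1.92], [-2.96, 2.96]. Speed limits (rad/s): [2.39, 2.39, 3.14, 3.14, 3.14, 3.14, 3.14].

INTERFACE

Orientations are given as a unit quaternion [w, x, y, z].
In Python, from cell import env, kin, camera, calibration, job gives the robot as it stands. The module is installed in compiled form; this text tells all that it offers. Calls block until the motion is done:
- env.reach(position, orientation): joint-space move of the TCP to a pose.
- env.movel(position, velocity=0.15, rot=None, stop_force=None): straight line of the TCP; rot=None keeps the orientation; velocity is the mean speed in m/s. With stop_force (N) it stops when the force on the tool has changed by that much, and returns True; else False.
- env.goto_joints(angles): joint-space move.
- env.grip(opening, f_grip=None): finger opening in m; f_grip is the grip in N (None keeps the last); returns when the fingers have stopped.
- env.dwell(seconds).
- kin.inverse_kinematics(position, orientation): joint angles nearest the present ones, or None.
- env.get_state(): the state.
- camera(name): name is "side" or "top"; returns (picture, depth): 384x512x3 uint8, blue, green, red; 384x512 float32, m along the optical axis (not along the pixel's ray), 0 where there is no reading.
- calibration(name): a dict with "fx", "fy", "cx", "cy" (pixels), "k1" (the pictures are not rectified: a ray, as slopes to the right and down, at radius r is drawn at 1 + k1 r^2 times it, then the intrinsics apply), "rvec" (rotation vector, rad) and "tvec" (3), from world to camera coordinates, as OpenCV has them. Camera axes: x right, y down, z forward; pixel columns grow to the right and rows downward; lengths in m; the calibration is good to about 2 mm. A picture is of the moment at which its call begins. calibration takes no time and is no camera call.
A pose or a line that the arm cannot do raises env.PlanningError and nothing moves.
- job.job_done(): hands the job in; it is judged then, once.
The state is a dict: "time": time; "qpos": joint angles; "joint_velocities": joint speeds; "joint_torque": joint torques, N m; "tcp_pos": TCP position; "orientation": TCP orientation; "force": force on the tool from outside, world axes, zero at the start; "torque": the same for the moment, N m; "opening": finger opening in m; "gripper_force": force on a finger pad.
Only numpy, scipy, OpenCV 4.12 (cv2) and the standard library are available. Lean on these libraries where they do the work, as an engineer would, in place of code of your own. Each camera call takes 0.05 s, during which the arm holds its last target. There are 200 camera calls.

TASK

Lift the loose wooden cover off the storage jar by its knob and set it down on the round cork trivet, then put every lime and garlic bulb from the chopping board into the jar. Finally set the metal screw lid level on the jar's neck, turn it back (anticlockwise) until it drops into the start of the thread, and screw it clockwise until it is fully home on the rim. Leave the lemon, the onion and the salt shaker where they are.

Things in the scene. Friction and masses are not known exactly. Their poses are not given: they have to be found in the camera images.
- jar: glass storage jar, fixed to the worktop by a black suction foot (140 mm across); body 132 mm across, rim 130 mm above the worktop, mouth 100 mm inside, inner floor 10 mm above the worktop. Origin: centre of its underside. The neck (110 mm across, from 103 mm up) has a right-hand two-start thread, 120 mm across, 20 mm per turn; starts on its +x and -x axis, marked by black ribs on the jar's side.
- screw_lid: metal screw lid, 138 mm across, 25 mm high, 0.18 kg, with a black grip bar along its x axis: 72 mm long, 14 mm wide, 25 to 59 mm above the lid's lower edge. Origin: centre of the plane of its lower edge, z up. Two lugs inside the skirt, in line with the bar, run in the jar's two threads (either way round). Starts on the worktop right way up.
- cover: loose round wooden cover, 116 mm across, lying on the jar's mouth, with a plug of 92 mm diameter and 10 mm height below it. Origin: centre of the plug's underside, z up; the rim of the cover is 10 to 18 mm above it, and the knob (30 mm diameter) 26 to 50 mm above it. 0.16 kg.
- trivet: round cork trivet fixed on the worktop, 124 mm across, 6 mm thick. Origin: centre of its underside.
- board: wooden chopping board fixed on the worktop, 240 mm along its x, 340 mm along its y, 20 mm thick; the limes and garlic start on it. Origin: centre of its underside.
- lime_1_mid (a point): centre of a lime, 52 mm long (x) and 43 mm thick (y) and 42 mm high, lying on the board; absent in some runs
- lime_2_mid (a point): centre of a lime, 52 mm long (x) and 43 mm thick (y) and 42 mm high, lying on the board; absent in some runs
- lime_3_mid (a point): centre of a lime, 52 mm long (x) and 43 mm thick (y) and 42 mm high, lying on the board; absent in some runs
- garlic_1_mid (a point): centre of a garlic bulb, 56 mm across and 56 mm high (z up), standing on the board; absent in some runs
- garlic_2_mid (a point): centre of a garlic bulb, 56 mm across and 56 mm high (z up), standing on the board; absent in some runs
- lemon: lemon, 77 x 51 x 52 mm, bystander on the worktop; origin at its underside
- onion: red onion, 84 mm, bystander to the right of the board; origin at its underside
- salt_shaker: glass salt shaker, 44 mm across, 90 mm high, bystander behind the jar; origin at its underside
- jar_entry (a point): centre of the jar's rim. Its +x and -x axis point to the middles of the two thread entries: each is the 40 degrees anticlockwise of a thread start (seen from above) and has a stop block at its anticlockwise end. Lugs elsewhere rest on top of the thread and turn only anticlockwise, until the lid drops up to 10 mm into the entry and meets the stop.
- lid_edge (a point): centre of the screw lid's lower edge, axes as the lid. Its height on the jar: 117 to 125 mm resting on top of the thread, 115 to 117 mm in the thread entry, 109 mm fully home. From the stop it comes home after about 150 degrees clockwise; some 35 degrees further it jams. From above a gripper may hold the bar, or enclose it loosely and turn it.
Things that resemble listed ones, but are neither listed nor needed, are in the scene too. What is shaped like the part that bears garlic_2_mid but purple is not meant.

How it is judged:
On the way, in this order (a step that is already met when the one before it is completed fails the run):
1. the wooden cover lies level on the cork trivet, released (horizontal distance between cover and trivet below 0.035 m and z of cover in the frame of trivet below 0.01 m and angle between cover's own z axis and vertical below 0.08 rad and contact force between cover and the fingers below 0.5 N), for 0.2 s.
2. every lime and garlic bulb is in the jar, below the rim (horizontal distance between each of lime_1_mid, lime_2_mid, garlic_1_mid, garlic_2_mid, lime_3_mid and jar below 0.05 m and height (world z) of each of lime_1_mid, lime_2_mid, garlic_1_mid, garlic_2_mid, lime_3_mid below 0.122 m), for 0.2 s.
3. the screw lid sits level on the neck with its lugs dropped into the thread entries (within 35 degrees of the middle of the entry, 119 mm or less above the worktop) (horizontal distance between screw_lid and jar below 0.005 m and angle between screw_lid's own z axis and vertical below 0.06 rad and height (world z) of screw_lid between 0.1125 and 0.119 m and angle between the x axis of screw_lid and the x axis of jar_entry, either way round below 0.6 rad), for 0.2 s.
At the end, for the whole second after the job is handed in: The wooden cover lies level on the cork trivet (centres within 35 mm); every lime and garlic bulb is in the jar below the rim; the screw lid is screwed fully home on the jar: level, and its lower edge no more than 110.5 mm above the worktop (109 mm is fully home); released and at rest (all of step 1 and all of step 2 and horizontal distance between screw_lid and jar below 0.005 m and angle between screw_lid's own z axis and vertical below 0.06 rad and height (world z) of screw_lid between 0.106 and 0.1105 m and linear speed of screw_lid below 0.02 m/s and contact force between screw_lid and the fingers below 0.5 N); the robot touches nothing.
It fails at once if the lemon is moved by more than 4 cm (distance of lemon from where it was at the start of the episode above 0.04 m).
It fails at once if the onion is moved by more than 4 cm (distance of onion from where it was at the start of the episode above 0.04 m).
It fails at once if the salt shaker is moved by more than 4 cm (distance of salt_shaker from where it was at the start of the episode above 0.04 m).
Of lime_1, lime_2, garlic_1, garlic_2, lime_3 only 3 to 5 are there at a start; the rules pass over those that are not, and their reading is None.
At some moment in a run one of lime_1, lime_2, garlic_1, garlic_2, lime_3 may be knocked a few centimetres aside while the robot is not near it.
It also fails if it takes over 210 s, if anything falls off the work surface, if the arm or the gripper's body presses on something with over 40 N, if the wrist force passes 120 N, or if a joint passes its speed limit or range.

## Working session

There is one attempt and no reset: what is moved stays moved. The work goes in short steps, each a Python script; the robot and the scene stay as the last script left them, time stands still between calls to the robot, and variables do not carry over. Pictures are saved under pics/ and viewed, at most 14 in all, crops included, and the job is handed in when it is done.

```bash
mkdir -p pics; cat > h.py <<'E'
import numpy as np, cv2
from cell import env, kin, camera, calibration, job
def cloud(name):
    im,d=camera(name); c=calibration(name)
    K=np.array([[c['fx'],0,c['cx']],[0,c['fy'],c['cy']],[0,0,1.]])
    h,w=d.shape; u,v=np.meshgrid(np.arange(w),np.arange(h))
    p=np.stack([u,v],-1).reshape(-1,1,2).astype(float)
    n=cv2.undistortPoints(p,K,np.array([c['k1'],0,0,0.])).reshape(h,w,2)
    P=np.dstack([n*d[...,None],d]); R=cv2.Rodrigues(np.array(c['rvec'],float))[0]
    W=(P-np.array(c['tvec']).reshape(3))@R
    W[d==0]=np.nan
    return im,W
def rot(yaw): # tool down, tool y axis at angle yaw+90deg; tool x along yaw
    return np.array([0,np.cos(yaw/2),np.sin(yaw/2),0])
E
python3 - <<'E'
from h import *
for n in('top','side'):
    im,W=cloud(n); np.savez(f'pics/{n}0.npz',im=im,W=W); cv2.imwrite(f'pics/{n}0.png',cv2.resize(im,(800,600)))
    c=calibration(n); R=cv2.Rodrigues(np.array(c['rvec'],float))[0]; print(n,-R.T@np.array(c['tvec']).ravel(),c['k1'],c['fx'])
s=env.get_state(); print(s['orientation'],s['tcp_pos'],s['time'],s['force'])
E
```

```text
top [ 0.29287673 -0.05685453  1.41241867] -0.0222473738242296 396.6602698974555
side [0.24272192 1.09774614 0.82207823] -0.08383351944187853 368.862741969288
[-1.43799813e-04  2.32752061e-01  9.72535755e-01 -8.14118473e-04] [0.30538553 0.60151127 0.30300918] 0.1 [ 0.0579904  -0.00470829  0.7028629 ]
```

View pics/top0.png

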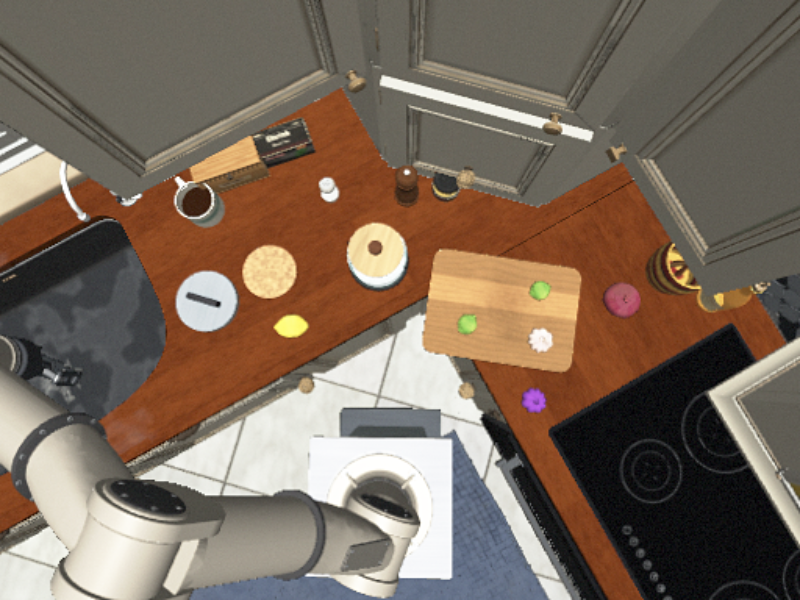

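View pics/side0.png

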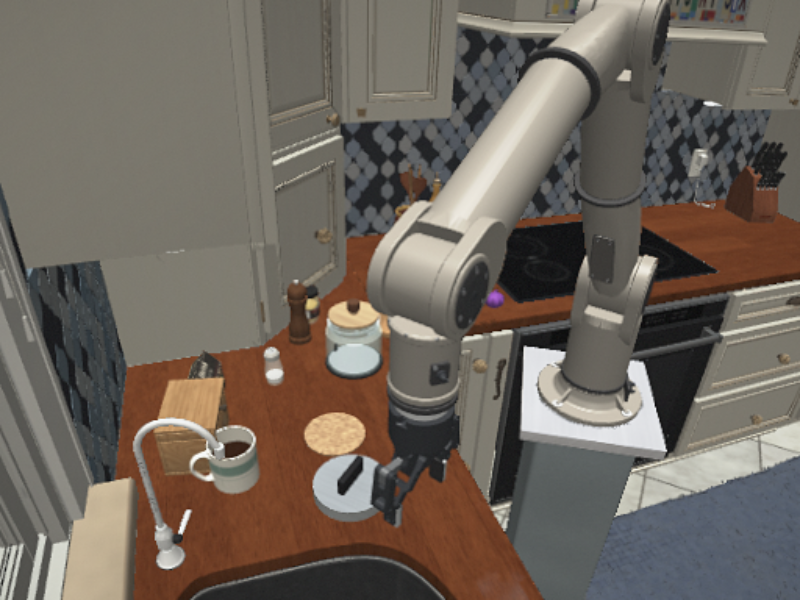

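Top view (800-px scale): cover knob (375,247), trivet (270,271), screw lid (206,300) with bar. Limes are at (540,290) and (467,324). The white garlic at (541,340) is on the board. The purple garlic shape at (534,400) is off the board, so it is the lookalike and not meant. Next I measure and take one confirming crop.

```bash
python3 - <<'E'
from h import *
z=np.load('pics/top0.npz'); im,W=z['im'],z['W']; Z=W[...,2]
hsv=cv2.cvtColor(im,cv2.COLOR_BGR2HSV).astype(int); H,S,V=[hsv[...,i] for i in range(3)]
s=.64
v,u=np.mgrid[:384,:512]
def near(pu,pv,r): return np.hypot(u-pu*s,v-pv*s)<r
def rep(n,m):
    P=W[m&np.isfinite(Z)]; mn,mx=np.percentile(P,2,0),np.percentile(P,98,0); print(n,len(P),'mid',((mn+mx)/2).round(4),'ext',(mx-mn).round(3),'med',np.median(P,0).round(4))
rep('knob',near(375,247,12)&(Z>.148))
rep('cover',near(377,252,26)&(Z>.125)&(Z<.147))
rep('trivet',near(270,271,22)&(Z<.012)&(Z>.0035)&(S<150))
rep('lid',near(206,300,26)&(Z>.018)&(Z<.032))
m=near(206,300,20)&(Z>.045); rep('bar',m)
P=W[m][:,:2]; e=np.linalg.svd(P-P.mean(0))[2][0]; print('baryaw',np.degrees(np.arctan2(e[1],e[0])), P.mean(0))
g=(H>32)&(H<60)&(S>120)
rep('lime a',near(540,290,14)&g); rep('lime b',near(467,324,14)&g)
rep('garlic',near(541,340,12)&(Z>.03)&(S<90)); rep('purple',near(534,400,14)&(H>120)&(H<150)&(S>120))
rep('lemon',near(291,326,16)&(Z>.015)); rep('onion',near(622,299,16)&(Z>.02)); rep('salt',near(328,188,10)&(Z>.03))
b=(Z>.016)&(Z<.024)&near(503,310,75); P=W[b][:,:2].astype(np.float32); print('board',cv2.minAreaRect(P))
c=im[120:215,210:400]; cv2.imwrite('pics/c1.png',cv2.resize(c,(800,400),interpolation=cv2.INTER_CUBIC))
z=np.load('pics/side0.npz'); c=z['im'][185:250,195:255]; cv2.imwrite('pics/c2.png',cv2.resize(c,(550,596),interpolation=cv2.INTER_CUBIC))
E
```

```text
knob 72 mid [0.5473 0.0135 0.1631] ext [0.027 0.028 0.02 ] med [0.5469 0.0132 0.1673]
cover 902 mid [0.5472 0.0131 0.136 ] ext [0.106 0.104 0.012] med [0.545  0.0124 0.1361]
trivet 562 mid [0.5205 0.2646 0.007 ] ext [0.113 0.108 0.007] med [0.5183 0.2657 0.0059]
lid 1035 mid [0.4477 0.3998 0.0239] ext [0.124 0.122 0.01 ] med [0.4454 0.398  0.0234]
bar 90 mid [0.4473 0.3977 0.0546] ext [0.026 0.068 0.015] med [0.4482 0.3981 0.0568]
baryaw 74.50938400672004 [0.44745427 0.39710342]
lime a 112 mid [ 0.4806 -0.3491  0.0524] ext [0.036 0.04  0.02 ] med [ 0.4799 -0.3471  0.0543]
lime b 117 mid [ 0.4008 -0.1873  0.0528] ext [0.038 0.038 0.019] med [ 0.4015 -0.1852  0.0532]
garlic 181 mid [ 0.3685 -0.3479  0.0591] ext [0.045 0.047 0.03 ] med [ 0.3691 -0.3454  0.056 ]
purple 181 mid [ 0.2371 -0.3357  0.0367] ext [0.047 0.047 0.027] med [ 0.2373 -0.3342  0.0356]
lemon 232 mid [0.393  0.2048 0.0397] ext [0.045 0.067 0.025] med [0.3909 0.2017 0.0419]
onion 432 mid [ 0.4603 -0.5336  0.0505] ext [0.07  0.072 0.042] med [ 0.4587 -0.5287  0.0528]
salt 143 mid [0.7018 0.1279 0.0613] ext [0.034 0.035 0.06 ] med [0.6977 0.1261 0.0745]
board ((0.4183316230773926, -0.2872260510921478), (0.42249929904937744, 0.407187283039093), 29.103076934814453)
```

View pics/c1.png

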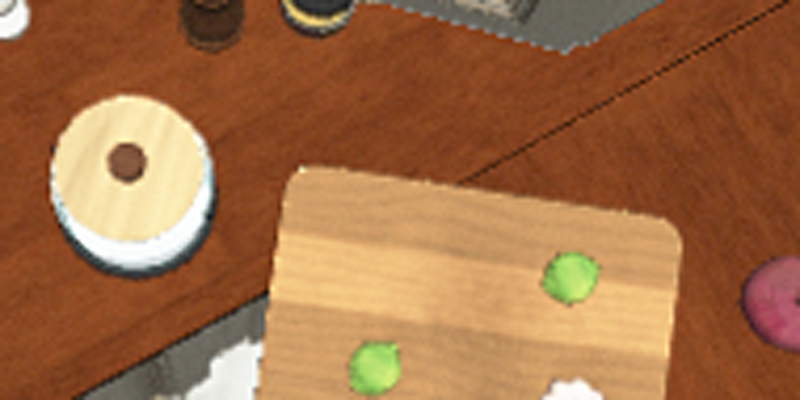

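View pics/c2.png

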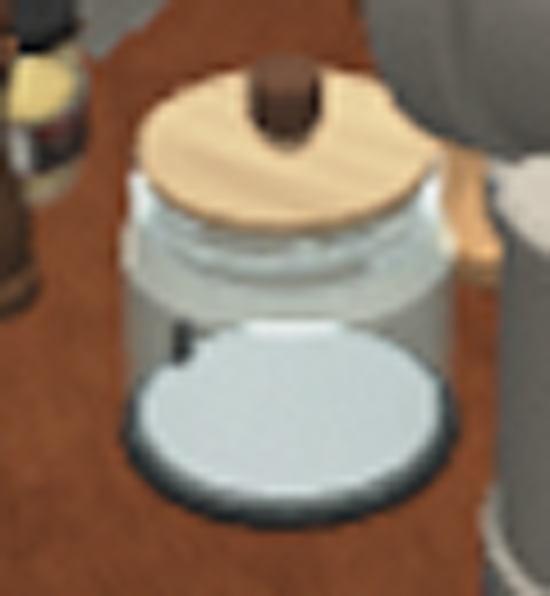

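The top crop confirms two lime-green limes and the white garlic on the board. In the side crop one black rib shows at about (183,342), which is (215,222) in the raw picture. I'll compute its azimuth and move the cover.

```bash
cat >> h.py <<'E'
J=np.array([0.5473,0.0133])
def mv(x,y,z,**k): return env.movel(np.array([x,y,z]),**k)
def go(x,y,z,yaw): env.reach(np.array([x,y,z]),rot(yaw))
def st(*a):
    s=env.get_state(); print(*a,'t',round(s['time'],1),'p',np.round(s['tcp_pos'],4),'F',np.round(s['force'],1),'T',np.round(s['torque'],2),'op',round(s['opening'],4),'gf',np.round(s['gripper_force'],1),'q7',round(s['qpos'][6],3)); return s
E
python3 - <<'E'
from h import *
c=calibration('side'); K=np.array([[c['fx'],0,c['cx']],[0,c['fy'],c['cy']],[0,0,1.]])
R=cv2.Rodrigues(np.array(c['rvec'],float))[0]; C=-R.T@np.array(c['tvec']).ravel()
n=cv2.undistortPoints(np.array([[[214.96,222.3]]]),K,np.array([c['k1'],0,0,0.])).ravel()
d=R.T@np.array([n[0],n[1],1]); a=d[:2]@d[:2]; o=C[:2]-J; b=o@d[:2]; cc=o@o-.067**2
for sg in(-1,1):
    t=(-b+sg*np.sqrt(b*b-a*cc))/a; p=C+t*d; print('rib',p, np.degrees(np.arctan2(*(p[:2]-J)[::-1])))
z=np.load('pics/side0.npz'); print('depth pt',z['W'][222,215])
mv(.4,.5,.33); go(J[0],J[1],.30,np.pi/2); st('above')
env.grip(.06,40); mv(J[0],J[1],.217,velocity=.1,stop_force=15); st('dn')
env.grip(0.0,40); st('gr'); mv(J[0],J[1],.30); st('up')
go(.5205,.2646,.25,np.pi/2); r=mv(.5205,.2646,.101,velocity=.08,stop_force=6); st('place',r)
env.grip(.06); mv(.5205,.2646,.30); 
go(.42,.33,.35,np.radians(130))
im,W=cloud('top'); cv2.imwrite('pics/t1.png',cv2.resize(im[110:260,100:400],(800,400),interpolation=cv2.INTER_CUBIC))
im,W=cloud('side'); cv2.imwrite('pics/s1.png',cv2.resize(im[170:310,180:360],(770,600),interpolation=cv2.INTER_CUBIC))
st()
E
```

```text
rib [0.57245914 0.07539684 0.08029486] 67.94419293289035
rib [ 0.60399982 -0.02239496  0.00934031] -32.19216871436285
depth pt [0.57251432 0.07465489 0.08106966]
above t 3.0 p [0.5475 0.0151 0.2999] F [ 0.5 -0.  -0.3] T [-0.02 -0.01  0.02] op 0.0859 gf 0.0 q7 0.045
dn t 4.4 p [0.5477 0.0132 0.2175] F [-0.3 -0.1 -0.6] T [-0.03  0.03  0.  ] op 0.0599 gf 0.0 q7 0.114
gr t 4.8 p [0.548  0.0133 0.2179] F [-0.3 -0.6  6.6] T [-0.02  0.05  0.01] op 0.0293 gf 39.3 q7 0.114
up t 5.5 p [0.5466 0.0135 0.2991] F [ 0.1 -0.5 -1.9] T [0.   0.02 0.02] op 0.0286 gf 40.2 q7 0.046
place True t 8.2 p [0.5204 0.2646 0.1039] F [-0.8 -0.6  5.4] T [-0.04  0.09 -0.03] op 0.0287 gf 40.9 q7 -0.284
t 10.7 p [0.4207 0.3289 0.3492] F [-0.1  0.  -1.3] T [-0.01  0.01 -0.  ] op 0.0599 gf 0.0 q7 -0.016
```

View pics/t1.png

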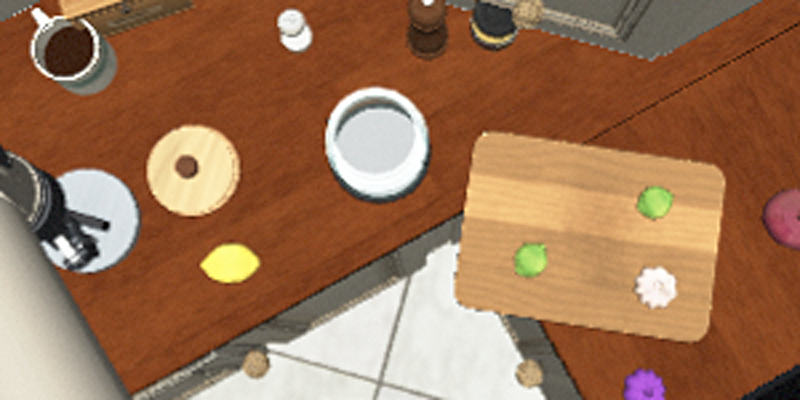

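View pics/s1.png

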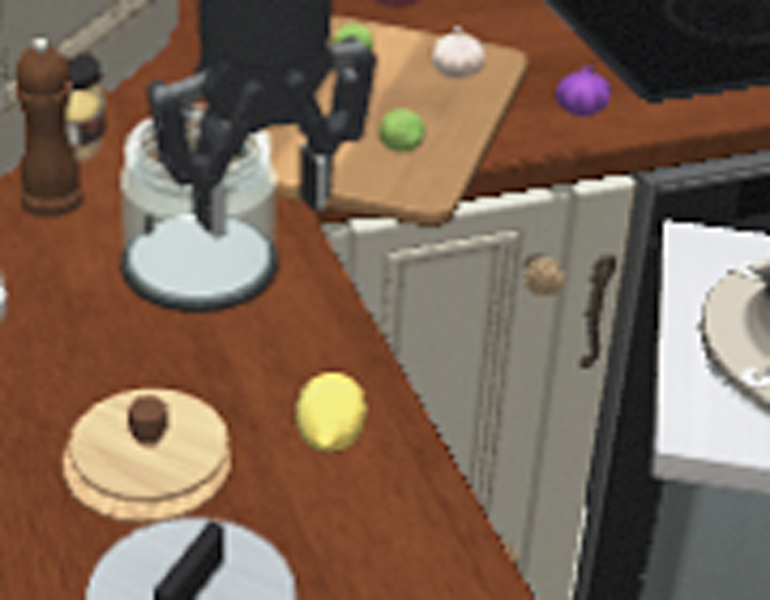

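The cover lies on the trivet at (190,170) in the top crop, and all three items on the board are unchanged. Now the limes and garlic.

```bash
cat >> h.py <<'E'
def produce():
    im,W=cloud('top'); Z=W[...,2]; hsv=cv2.cvtColor(im,cv2.COLOR_BGR2HSV).astype(int); H,S,V=[hsv[...,i] for i in range(3)]
    reg=(W[...,1]<-.08)&(W[...,1]>-.47)&(W[...,0]>.27)&(W[...,0]<.62)&(Z<.1)
    out=[]
    for n,m in(('lime',(H>32)&(H<60)&(S>120)&(Z>.026)),('garlic',(S<100)&(V>110)&(Z>.03))):
        k,l,stt,_=cv2.connectedComponentsWithStats((m&reg).astype(np.uint8))
        for i in range(1,k):
            if stt[i,4]<50: continue
            P=W[l==i]; mid=(np.percentile(P,2,0)+np.percentile(P,98,0))/2
            w,e=np.linalg.eigh(np.cov(P[:,:2].T)); yaw=np.arctan2(e[1,1],e[0,1])
            out.append((n,mid,yaw,np.sqrt(w[1]/w[0]),stt[i,4]))
    return out
def pick(o,dx,dy):
    n,m,yaw,rat,_=o; az=np.arctan2(m[1],m[0])+np.pi/2
    yaw=az if (n=='garlic' or rat<1.06) else az+(yaw-az+np.pi/2)%np.pi-np.pi/2
    print(n,m.round(4),'yaw',round(np.degrees(yaw)),round(rat,2))
    zg=.098 if n=='lime' else .105
    go(m[0],m[1],.25,yaw); env.grip(.085); 
    r=mv(m[0],m[1],zg,velocity=.12,stop_force=15); env.grip(0.,25); st('grip',r)
    mv(m[0],m[1],.27,velocity=.2); s=st('lift')
    if s['opening']<.02: return False
    go(J[0]+dx,J[1]+dy,.28,np.pi/2); r=mv(J[0]+dx,J[1]+dy,.185 if n=='lime' else .192,velocity=.15,stop_force=15); st('in',r)
    env.grip(s['opening']+.012); mv(J[0]+dx,J[1]+dy,.30,velocity=.25); st('out'); return True
E
python3 - <<'E'
from h import *
L=produce(); print([(a,b.round(3),round(d,2),e) for a,b,c,d,e in L])
l=sorted([o for o in L if o[0]=='lime'],key=lambda o:o[1][1])[-1]
pick(l,0.,.012)
L=produce(); print([(a,b.round(3),round(d,2),e) for a,b,c,d,e in L])
E
```

```text
[('lime', array([ 0.481, -0.349,  0.053]), np.float64(1.24), np.int32(111)), ('lime', array([ 0.401, -0.187,  0.054]), np.float64(1.21), np.int32(116)), ('garlic', array([ 0.368, -0.348,  0.056]), np.float64(1.06), np.int32(187))]
lime [ 0.4008 -0.187   0.0538] yaw 141 1.21
grip False t 15.0 p [ 0.401  -0.187   0.0985] F [-2.9  1.4  7.5] T [0.16 0.29 0.01] op 0.0409 gf 24.2 q7 1.821
lift t 16.0 p [ 0.4003 -0.1866  0.2692] F [-0.  -0.5 -0.6] T [ 0.   -0.03 -0.  ] op 0.0405 gf 25.3 q7 1.437
in False t 17.8 p [0.5477 0.0247 0.1857] F [-1.1 -0.5 -1. ] T [-0.03 -0.01  0.07] op 0.0404 gf 25.3 q7 0.446
out t 18.7 p [0.5472 0.0256 0.3003] F [-0.1  0.5 -0.8] T [-0.02 -0.03  0.01] op 0.0525 gf 0.0 q7 0.315
[('lime', array([ 0.481, -0.349,  0.053]), np.float64(1.23), np.int32(112)), ('garlic', array([ 0.367, -0.348,  0.056]), np.float64(1.07), np.int32(188))]
```

```bash
python3 - <<'E'
from h import *
L=produce(); pick([o for o in L if o[0]=='lime'][0],0.,-.012)
L=produce(); print([(a,b.round(3),e) for a,b,c,d,e in L]); pick([o for o in L if o[0]=='garlic'][0],0.,0.)
L=produce(); print([(a,b.round(3),e) for a,b,c,d,e in L])
go(.42,.36,.30,np.radians(74.5)); s=st(); print(s['qpos'])
im,W=cloud('top'); cv2.imwrite('pics/t2.png',cv2.resize(im[110:260,100:400],(800,400),interpolation=cv2.INTER_CUBIC))
m=(np.hypot(W[...,0]-J[0],W[...,1]-J[1])<.045); print('jar max z',np.nanpercentile(W[m][:,2],[50,95,99.5]))
E
```

```text
lime [ 0.4808 -0.3491  0.0531] yaw 119 1.22
grip False t 22.5 p [ 0.4808 -0.3492  0.0985] F [-1.2  1.4  6. ] T [ 0.25  0.15 -0.02] op 0.0403 gf 24.9 q7 1.625
lift t 23.5 p [ 0.4804 -0.3485  0.2688] F [-0.7  0.8 -0.9] T [ 0.01 -0.03 -0.01] op 0.0403 gf 25.3 q7 1.463
in False t 25.7 p [0.5478 0.0007 0.1856] F [ 0.3 -0.   0.4] T [-0.02 -0.02  0.02] op 0.0402 gf 25.3 q7 0.495
out t 26.5 p [0.5472 0.0016 0.3003] F [-0.8  0.6 -0.5] T [0.02 0.   0.03] op 0.052 gf 0.0 q7 0.365
[('garlic', array([ 0.369, -0.348,  0.056]), np.int32(185))]
garlic [ 0.3685 -0.348   0.0565] yaw 47 1.07
grip False t 30.3 p [ 0.3689 -0.3482  0.1058] F [-0.8  1.1  8. ] T [0.36 0.13 0.02] op 0.0516 gf 24.6 q7 0.509
lift t 31.3 p [ 0.3682 -0.3473  0.269 ] F [ 1.3 -0.  -0.4] T [ 0.   -0.01  0.06] op 0.0509 gf 26.1 q7 0.266
in False t 33.5 p [0.5478 0.0127 0.1926] F [ 1.1 -0.8  0.1] T [ 0.07  0.   -0.03] op 0.0512 gf 26.1 q7 0.413
out t 34.3 p [0.5472 0.0135 0.3005] F [ 0.3 -0.9 -1.3] T [ 0.02 -0.    0.05] op 0.0633 gf 0.0 q7 0.289
[]
t 35.8 p [0.4208 0.3586 0.3   ] F [-0.2 -0.4  1.2] T [-0.03  0.03  0.03] op 0.0632 gf 0.0 q7 -0.599
[-1.64360311  0.47727463  1.11566349  1.90253849 -0.4889836   1.06982789
 -0.59873258]
jar max z [0.04314755 0.05920534 0.0636819 ]
```

View pics/t2.png

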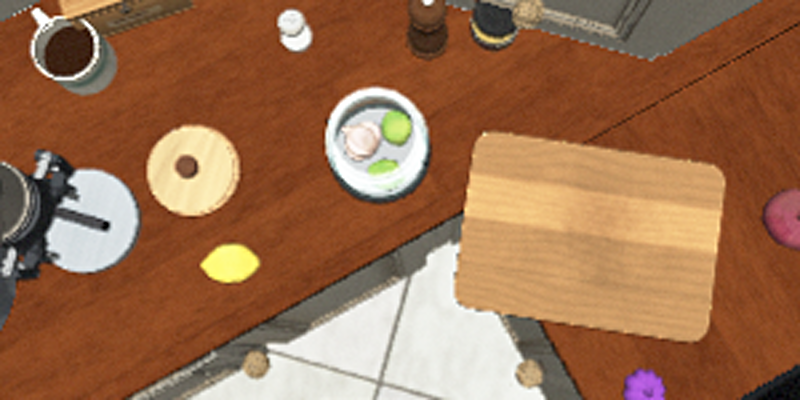

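All three are in the jar, well below the rim (max z 0.064), and the board is empty. Now I'll get precise centres for the rim and the lid.

```bash
python3 - <<'E'
from h import *
from scipy.optimize import least_squares
go(.50,-.25,.32,np.radians(60))
im,W=cloud('top'); Z=W[...,2]
def fit(P,r=None):
    f=lambda p:np.hypot(P[:,0]-p[0],P[:,1]-p[1])-p[2]
    return least_squares(f,[*P.mean(0)[:2],.05],loss='soft_l1',f_scale=.002)
m=(np.hypot(W[...,0]-J[0],W[...,1]-J[1])<.075)&(Z>.122)&(Z<.14); P=W[m]
r=fit(P); print('rim',r.x,len(P),'enc',cv2.minEnclosingCircle(P[:,:2].astype(np.float32)))
c0=np.array([.4475,.3985]); m=(np.hypot(W[...,0]-c0[0],W[...,1]-c0[1])<.085)&(Z>.019)&(Z<.032)
P=W[m]; print('lid enc',cv2.minEnclosingCircle(P[:,:2].astype(np.float32)),'med z',np.median(P[:,2]),'mean',P.mean(0))
h=cv2.convexHull(P[:,:2].astype(np.float32))[:,0]; print('lid fit',fit(h).x)
m=(np.hypot(W[...,0]-c0[0],W[...,1]-c0[1])<.06)&(Z>.053); P=W[m][:,:2]
w,e=np.linalg.eigh(np.cov(P.T)); print('bar',P.mean(0),np.degrees(np.arctan2(e[1,1],e[0,1])),cv2.minAreaRect(P.astype(np.float32)))
E
```

```text
rim [0.54739974 0.01379267 0.05334328] 237 enc ((0.5475671887397766, 0.013811553828418255), 0.060155145823955536)
lid enc ((0.447481632232666, 0.3999227285385132), 0.06941631436347961) med z 0.023653652147267005 mean [0.44690003 0.39894024 0.0237857 ]
lid fit [0.44826254 0.39944838 0.06784218]
bar [0.44793907 0.39831322] 74.80468339105151 ((0.44800227880477905, 0.39872753620147705), (0.07078005373477936, 0.013783447444438934), 74.27680206298828)
```

```bash
cat >> h.py <<'E'
JC=np.array([.5474,.0138]); YE=np.radians(88)
E
python3 - <<'E'
from h import *
Y=np.radians(74.6)
go(.448,.3992,.28,Y); env.grip(.04,50); mv(.448,.3992,.101,velocity=.1,stop_force=10); st('dn')
env.grip(0.,50); s=st('gr'); z0=s['tcp_pos'][2]
mv(.448,.3992,.30); st('up')
go(*JC,.31,np.radians(58)); print(env.get_state()['qpos'].round(2))
mv(*JC,.24,velocity=.1); st('hover')
r=mv(*JC,z0+.112,velocity=.02,stop_force=6); s=st('seat',r); print('edge',s['tcp_pos'][2]-z0)
im,_=camera('side'); cv2.imwrite('pics/s2.png',cv2.resize(im[150:270,170:290],(600,600),interpolation=cv2.INTER_CUBIC))
E
```

```text
dn t 42.7 p [0.4482 0.3994 0.1015] F [ 0.2 -0.6  0.1] T [ 0.01 -0.02  0.01] op 0.0399 gf 0.0 q7 -0.707
gr t 43.0 p [0.4483 0.3994 0.1015] F [-1.3 -0.4  4.3] T [-0.08  0.05  0.02] op 0.0131 gf 49.7 q7 -0.707
up t 44.5 p [0.4476 0.399  0.299 ] F [-0.1  0.  -1.8] T [0.06 0.01 0.05] op 0.0135 gf 48.9 q7 -0.851
[-0.84  0.35  0.89  1.9  -0.32  1.04 -0.37]
hover t 46.8 p [0.5478 0.0137 0.2405] F [-0.5 -1.5 -1.8] T [-0.03 -0.01 -0.01] op 0.0134 gf 48.9 q7 -0.294
seat True t 47.6 p [0.5475 0.0138 0.2252] F [-1.4  0.1  6.4] T [0.07 0.3  0.03] op 0.0132 gf 50.1 q7 -0.276
edge 0.12375728875416181
```

View pics/s2.png

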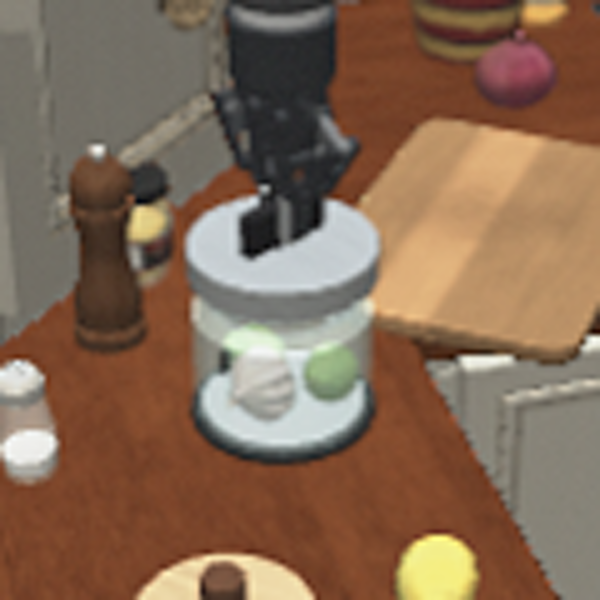

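The lid is level on the neck, with its edge at about 124 mm, resting on the thread just clockwise of the entry as expected. Now I loosen the grip and turn it back to the stop.

```bash
cat >> h.py <<'E'
def turn(dq,tlim,step=np.radians(5)):
    """rotate joint 7 by dq (+ = clockwise from above), stop at torque change"""
    s=env.get_state(); q0=np.array(s['qpos']); T0=s['torque'][2]; n=int(np.ceil(abs(dq)/step)); tr=[]
    for i in range(1,n+1):
        q=q0.copy(); q[6]+=dq*i/n; env.goto_joints(q); s=env.get_state(); tr.append((round(np.degrees(s['qpos'][6]-q0[6])),round(s['torque'][2]-T0,2),round(s['force'][2],1)))
        if abs(s['torque'][2]-T0)>tlim: break
    print(tr); return s
def lidz():
    im,W=cloud('top'); Z=W[...,2]; d=np.hypot(W[...,0]-JC[0],W[...,1]-JC[1])
    P=W[(d>.045)&(d<.066)&(Z>.11)&(Z<.16)]
    A=np.c_[P[:,:2]-JC,np.ones(len(P))]; c=np.linalg.lstsq(A,P[:,2],rcond=None)[0]
    print('lid top plane z',c[2].round(4),'edge',(c[2]-.025).round(4),'tilt',np.hypot(*c[:2]).round(3),'enc',cv2.minEnclosingCircle(W[(d<.08)&(Z>.125)&(Z<.16)][:,:2].astype(np.float32)),len(P))
E
python3 - <<'E'
from h import *
env.grip(.019); lidz()
turn(-np.radians(70),.5); st('stop'); lidz()
E
```

```text
lid top plane z 0.1477 edge 0.1227 tilt 0.007 enc ((0.5412595272064209, 0.007854647934436798), 0.0676022320985794) 312
[(-5, np.float64(0.03), np.float64(1.0)), (-10, np.float64(0.0), np.float64(-0.2)), (-15, np.float64(0.04), np.float64(0.1)), (-20, np.float64(0.01), np.float64(-0.8)), (-25, np.float64(0.07), np.float64(-0.1)), (-30, np.float64(-0.04), np.float64(-0.4)), (-35, np.float64(-0.0), np.float64(0.1)), (-40, np.float64(0.04), np.float64(0.3)), (-45, np.float64(0.01), np.float64(0.3)), (-50, np.float64(0.07), np.float64(-0.6)), (-55, np.float64(0.03), np.float64(1.3)), (-60, np.float64(0.04), np.float64(0.5)), (-65, np.float64(-0.04), np.float64(0.4)), (-70, np.float64(0.03), np.float64(-0.2))]
stop t 51.5 p [0.5467 0.014  0.2245] F [ 0.1  0.8 -0.2] T [ 0.12 -0.04  0.01] op 0.019 gf 0.3 q7 -1.493
lid top plane z 0.1443 edge 0.1193 tilt 0.03 enc ((0.541802704334259, 0.007971548475325108), 0.0678449273109436) 263
```

```bash
python3 - <<'E'
from h import *
env.grip(.03); env.dwell(.3); lidz()
mv(*JC,.30); go(.50,-.25,.32,np.radians(60)); lidz()
im,W=cloud('top'); Z=W[...,2]; d=np.hypot(W[...,0]-JC[0],W[...,1]-JC[1]); P=W[(d<.06)&(Z>.160)]
print('bar',cv2.minAreaRect(P[:,:2].astype(np.float32)),P.mean(0)); w,e=np.linalg.eigh(np.cov(P[:,:2].T)); print(np.degrees(np.arctan2(e[1,1],e[0,1])))
im,_=camera('side'); cv2.imwrite('pics/s3.png',cv2.resize(im[150:270,170:290],(600,600),interpolation=cv2.INTER_CUBIC))
E
```

```text
lid top plane z 0.1443 edge 0.1193 tilt 0.019 enc ((0.5403459072113037, 0.0043544042855501175), 0.06785266846418381) 257
lid top plane z 0.1441 edge 0.1191 tilt 0.021 enc ((0.5464930534362793, 0.015487603843212128), 0.07001019269227982) 682
bar ((0.5457273721694946, 0.016124039888381958), (0.013924231752753258, 0.07169820368289948), 87.2733154296875) [0.54510019 0.01585512 0.17733765]
177.084855573318
```

View pics/s3.png

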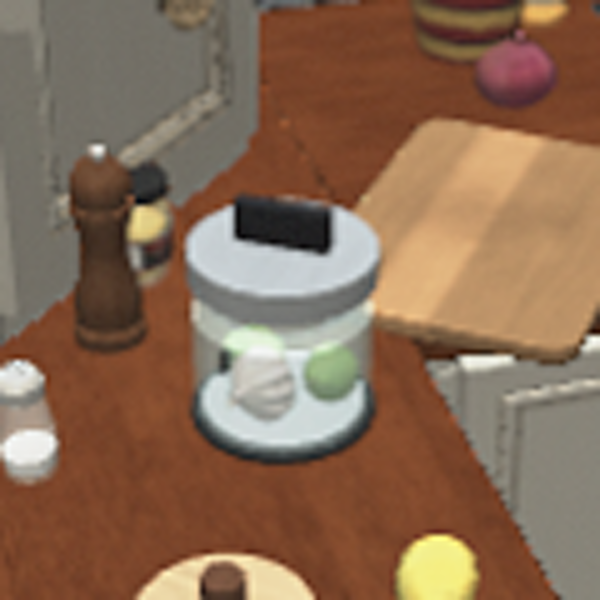

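The picture shows the bar along x at yaw ≈ -3°, on the top of the thread. So positive joint 7 is anticlockwise, and my turn went clockwise along the thread top (edge now about 120 mm). Nothing is jammed, so I'll re-enclose the bar and turn anticlockwise, the right way.

```bash
python3 - <<'E'
from h import *
go(.5465,.0145,.31,np.radians(-3)); s=st(); print(s['qpos'].round(2)); env.grip(.036)
mv(.5465,.0145,.229,velocity=.08,stop_force=8); env.grip(.0185); st('enc')
turn(np.radians(126),.5); st('stop'); lidz()
E
```

```text
t 55.8 p [0.5465 0.0138 0.3101] F [-0.1 -0.1 -0.9] T [-0.02  0.01  0.  ] op 0.0297 gf 0.0 q7 -1.477
[-0.79  0.33  0.82  1.9  -0.28  1.03 -1.48]
enc t 57.5 p [0.5466 0.0146 0.2292] F [ 0.9 -0.3 -0.1] T [ 0.01 -0.03 -0.02] op 0.0185 gf 0.0 q7 -1.389
[(5, np.float64(0.06), np.float64(-0.4)), (9, np.float64(0.0), np.float64(-0.7)), (14, np.float64(0.06), np.float64(0.3)), (19, np.float64(-0.01), np.float64(0.2)), (24, np.float64(0.01), np.float64(-1.0)), (29, np.float64(0.02), np.float64(-0.3)), (34, np.float64(0.01), np.float64(-0.0)), (38, np.float64(0.02), np.float64(1.1)), (43, np.float64(0.03), np.float64(0.2)), (48, np.float64(0.0), np.float64(-0.1)), (53, np.float64(0.02), np.float64(-0.2)), (58, np.float64(0.0), np.float64(1.0)), (63, np.float64(0.04), np.float64(0.0)), (68, np.float64(-0.01), np.float64(-0.4)), (72, np.float64(-0.01), np.float64(0.5)), (77, np.float64(0.03), np.float64(-0.0)), (82, np.float64(0.01), np.float64(0.8)), (87, np.float64(0.02), np.float64(-0.1)), (92, np.float64(-0.01), np.float64(0.6)), (97, np.float64(0.05), np.float64(0.1)), (101, np.float64(0.03), np.float64(-0.4)), (106, np.float64(0.04), np.float64(-0.9)), (111, np.float64(-0.04), np.float64(-0.4)), (116, np.float64(0.02), np.float64(0.0)), (121, np.float64(-0.06), np.float64(1.0)), (126, np.float64(-1.0), np.float64(0.9))]
stop t 64.0 p [0.5473 0.0148 0.2295] F [4.3 1.  0.9] T [ 0.46 -0.99 -1.02] op 0.0186 gf 30.0 q7 0.804
lid top plane z 0.1396 edge 0.1146 tilt 0.03 enc ((0.5420776009559631, 0.004663022235035896), 0.06692696362733841) 291
```

The stop block was met (torque -1 Nm) and the lid dropped about 9 mm into the entry. I'll settle it there, then screw it clockwise.

```bash
python3 - <<'E'
from h import *
turn(-np.radians(8),.8); p=env.get_state()['tcp_pos']; mv(*JC,.220,velocity=.03,stop_force=6); env.dwell(.6); st('settled'); lidz()
turn(-np.radians(90),.7); st(); lidz()
E
```

```text
[(-4, np.float64(1.01), np.float64(0.7))]
settled t 65.1 p [0.5481 0.0149 0.2282] F [ 1.4 -1.  -0.1] T [-0.23 -0.05 -0.13] op 0.0186 gf 4.5 q7 0.737
lid top plane z 0.1406 edge 0.1156 tilt 0.026 enc ((0.5423495173454285, 0.0047696661204099655), 0.06682313233613968) 295
[(-5, np.float64(0.14), np.float64(-0.7)), (-10, np.float64(0.12), np.float64(1.0)), (-15, np.float64(0.13), np.float64(-0.7)), (-20, np.float64(0.11), np.float64(0.3)), (-25, np.float64(0.19), np.float64(0.2)), (-30, np.float64(0.13), np.float64(0.4)), (-35, np.float64(0.14), np.float64(-1.0)), (-40, np.float64(0.19), np.float64(0.6)), (-45, np.float64(0.15), np.float64(0.6)), (-50, np.float64(0.13), np.float64(0.1)), (-55, np.float64(0.13), np.float64(-0.2)), (-60, np.float64(0.17), np.float64(0.6)), (-65, np.float64(0.16), np.float64(0.5)), (-70, np.float64(0.18), np.float64(-0.4)), (-75, np.float64(0.14), np.float64(0.1)), (-80, np.float64(0.19), np.float64(-0.4)), (-85, np.float64(0.13), np.float64(0.7)), (-90, np.float64(0.17), np.float64(0.7))]
t 69.6 p [0.5481 0.0149 0.2282] F [-0.6  0.3  0.7] T [-0.03 -0.01  0.01] op 0.0185 gf 0.0 q7 -0.829
lid top plane z 0.1362 edge 0.1112 tilt 0.016 enc ((0.5319162607192993, -0.0034554246813058853), 0.06411924958229065) 262
```

The lid is coming down at the thread's pitch. Continuing to home.

```bash
python3 - <<'E'
from h import *
print(mv(*JC,.221,velocity=.03,stop_force=8)); st()
turn(-np.radians(88),.8); st(); lidz()
E
```

```text
False
t 70.1 p [0.5472 0.0137 0.2207] F [ 0.  -1.1  0.2] T [ 0.    0.01 -0.01] op 0.0186 gf 0.1 q7 -0.823
[(-5, np.float64(-0.01), np.float64(0.1)), (-10, np.float64(0.0), np.float64(0.1)), (-14, np.float64(0.04), np.float64(0.5)), (-19, np.float64(-0.01), np.float64(-0.6)), (-24, np.float64(-0.04), np.float64(-0.3)), (-29, np.float64(0.03), np.float64(0.0)), (-34, np.float64(-0.01), np.float64(0.8)), (-39, np.float64(0.05), np.float64(-0.8)), (-44, np.float64(-0.04), np.float64(0.4)), (-49, np.float64(0.01), np.float64(0.9)), (-53, np.float64(0.02), np.float64(-0.7)), (-58, np.float64(0.05), np.float64(0.4)), (-63, np.float64(0.06), np.float64(0.1)), (-68, np.float64(0.05), np.float64(-0.9)), (-73, np.float64(-0.0), np.float64(-0.5)), (-78, np.float64(0.04), np.float64(-0.6)), (-83, np.float64(0.07), np.float64(0.9)), (-88, np.float64(-0.04), np.float64(0.7))]
t 74.6 p [0.5472 0.0136 0.2207] F [-0.3  0.1  0.7] T [-0.01  0.02 -0.05] op 0.0182 gf 0.0 q7 -2.354
lid top plane z 0.1325 edge 0.1075 tilt 0.002 enc ((0.5418483018875122, 0.0031336499378085136), 0.06737032532691956) 278
```

```bash
python3 - <<'E'
from h import *
turn(-np.radians(12),.5); lidz()
env.grip(.034); p=env.get_state()['tcp_pos']; mv(p[0],p[1],.31); go(.50,-.25,.32,np.radians(-10)); lidz()
im,W=cloud('top'); Z=W[...,2]; d=np.hypot(W[...,0]-JC[0],W[...,1]-JC[1]); P=W[(d<.06)&(Z>.15)]
w,e=np.linalg.eigh(np.cov(P[:,:2].T)); print('bar',np.degrees(np.arctan2(e[1,1],e[0,1])),P.mean(0)); st()
im,_=camera('side'); cv2.imwrite('pics/s4.png',cv2.resize(im[150:300,150:300],(600,600),interpolation=cv2.INTER_CUBIC))
E
```

```text
[(-4, np.float64(-0.04), np.float64(0.8)), (-8, np.float64(0.0), np.float64(0.0)), (-12, np.float64(-0.03), np.float64(-0.8))]
lid top plane z 0.1313 edge 0.1063 tilt 0.029 enc ((0.5396150350570679, 0.001461731269955635), 0.06586277484893799) 282
lid top plane z 0.1323 edge 0.1073 tilt 0.004 enc ((0.5464168190956116, 0.012552401050925255), 0.069151870906353) 650
bar 120.48888935871135 [0.54519161 0.01235676 0.16441782]
t 77.9 p [ 0.5005 -0.2489  0.3196] F [ 0.3  0.6 -0.2] T [-0.02 -0.02  0.  ] op 0.0339 gf 0.0 q7 -1.168
```

View pics/s4.png

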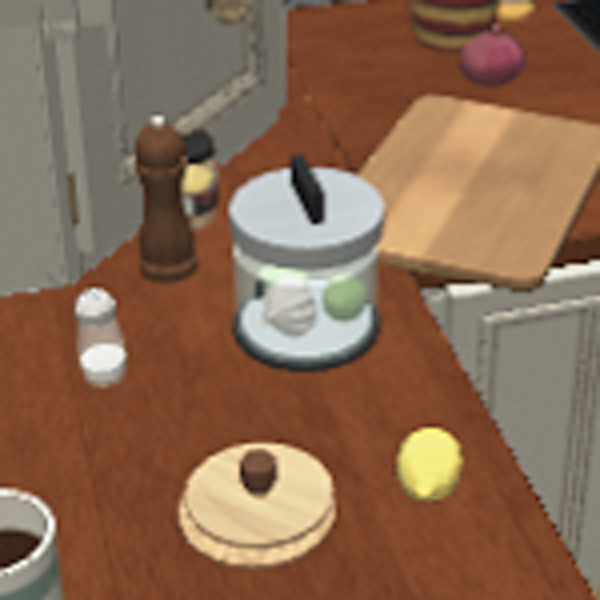

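The lid is level and home: about 167° from the stop, edge at roughly 108.5 mm. The cover is on the trivet, the three items are in the jar, and the bystanders haven't moved. Handing in.

```bash
python3 -c "
from h import *
env.dwell(.5); print(job.job_done())"
```

```text
the job is handed in; nothing more can be done
None
```

The job is handed in, but no verdict was returned: by the last pictures and measurements, the cover is on the trivet, both limes and the one garlic bulb are in the jar, the screw lid is level and fully home (lower edge about 108.5 mm), and the lemon, onion and salt shaker are where they were.

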